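Feed one blank onto the inspection window

TASK

Press the feeder's plunger all the way down once so that a single mottled blank comes out onto the deck, and let the plunger come back up. Then, with the fingertips, push that blank sideways along the deck until it completely covers the round window, not the square one, sliding it flat without lifting it. Leave the other blanks in the magazine and do not disturb the jar, the driver or the carton.

Things in the scene. Friction and masses are not known exactly. Their poses are not given: they have to be found in the camera images.
- feeder: grey light box with a blank feeder on it, fixed, turned up to 0.35 rad. Origin on the bench under the magazine's centre, z up; +x points from magazine to plunger, away from the robot; blanks come out to -x. Flat deck 20 mm above the bench: x -98 to 102 mm, y -135 to 135 mm. Lips 5 mm high around its front: front lip's inner face at x -88 mm, end lips' at y -129 and 129 mm.
- magazine_top (a point): centre of the open top of the magazine, 62 mm above the bench, above the feeder's origin: a clear square shaft, 54 mm square outside, posts up to 64 mm, holding the stack of blanks. Its front face is 27 mm before its centre (feeder -x), with a 10 mm high slot under the gate through which one blank leaves.
- plunger_top (a point): centre of the top of the plunger's black cap (36 mm across, 12 mm thick), 70 mm behind the magazine's centre along the feeder's +x; 100 mm above the bench when up, 75 mm when fully down; moves with the plunger. Below it a grey housing (feeder x 43 to 93 mm, 54 mm wide), 62 mm high with its collar.
- plunger (a joint): plunger travel in m: 0 up, 0.025 fully down on its stop. A spring returns it; 2 N starts it, 8 to 9 N holds it fully down. It drives a flat pusher 2.3 times as far through the magazine's foot: the lowest blank goes out to feeder -x. Once it is up again the stack drops, and another press would eject another blank.
- lane (a point): point on the deck's surface (20 mm above the bench), 60 mm in front of the magazine's centre and midway between the two windows. After a full press the ejected blank's centre lies within about 10 mm of it.
- blank0: the lowest blank in the magazine at the start, the one to be ejected: flat round disc of mottled amber and brown plastic, 44 mm across, 8 mm thick, about 16 g. Origin at the centre of its underside. Before the press it lies on the deck inside the magazine.
- blank1: the second blank from below in the magazine, same disc (44 mm across, 8 mm thick; origin at the centre of its underside); it must stay in the magazine.
- blank2: the third blank from below in the magazine, same disc (44 mm across, 8 mm thick; origin at the centre of its underside); it must stay in the magazine.
- blank3: the fourth (topmost) blank from below in the magazine, same disc (44 mm across, 8 mm thick; origin at the centre of its underside); it must stay in the magazine.
- window_round: small round white window, 22 mm across in a thin dark rim (25 mm), flush in the deck, 85 mm to one side (feeder +y or -y) of the lane point. It can be on either side. Origin at its centre, at deck height (20 mm above the bench).
- window_square: small square white window, 22 mm wide in a thin dark rim, flush in the deck 85 mm to the other side of the lane point. Not the target. Origin at its centre, at deck height.
- jar: bystander: closed amber jar, 52 mm across, 65 mm high, standing beside the light box, 180 mm or more to the feeder's +y side; origin at the centre of its underside.
- driver: bystander: wooden-handled driver, 200 mm long, lying beside the light box, 180 mm or more to the feeder's -y side; its origin is under its middle part, on the bench.
- carton: bystander: closed cardboard box 90 x 60 x 45 mm behind the light box (about 170 mm behind the magazine's centre); origin at the centre of its underside.
Mind the look-alikes: they are no part of the job. What is shaped like the blank3 but grey or red is not meant.

How it is judged:
By the outcome, as a careful person would: the job done as asked, in the order asked, and still so for the second after the job is handed in, with the robot touching nothing.
It also fails if it takes over 42 s, if anything falls off the work surface, if the arm or the gripper's body presses on something with over 40 N, if the wrist force passes 120 N, or if a joint passes its speed limit or range.

ROBOT

A 7-joint arm with a two-finger parallel gripper is mounted at the origin on the work surface. World frame = base frame: x ahead of the robot, y to its left, z up, the work surface at z = 0. Lengths are in m, angles in rad, forces in N, time in s.
With the tool pointing down it reaches from about 0.425 to 0.95 m from the base axis. Payload 4.7 kg.
Tool frame: the origin (TCP) lies midway between the tips of the shut fingers; the grasp point (between the pads) lies 19 mm behind it (robot.grasp_offset is the distance from the TCP to the grasp point, in m); z points along the fingers, y is the direction in which the jaws open and shut (so a half turn about z gives the same grasp; the last joint's range is limited). The gripper opens to 85 mm and grips with 20 to 120 N. Pads are 22 mm wide; open, the fingers measure 114 mm over their backs; the gripper's body (76 mm by 85 mm) begins 54 mm behind the grasp point. The pads swing forward as they close: fully open they stand 13 mm farther back than shut.
Start: joints at [-1.171, 0.469, -0.049, 1.532, 0.024, 1.141, -0.082], TCP at [0.281, 0.614, 0.231] pointing down, gripper open.
Joint ranges: [-2.59, 2.59], [-0.33, 1.99], [-1.39, 1.29], [0.1, 2.45], [-1.04, 4.18], [0.21, 1.99], [-2.66, 2.66]. Speed limits (rad/s): [2.57, 2.57, 3.14, 3.14, 3.14, 3.14, 3.14].

INTERFACE

Orientations are given as a 3x3 rotation matrix whose columns are the frame's x, y, z axes.
In Python, from cell import readout, get_image, camera_model, robot gives the robot as it stands. The module is installed in compiled form; this text tells all that it offers.
- The arm moves only by the tool jog_arm, never from a script. Its arguments are lists of equal length, an entry for each row: "travel": the shift along the tool's x, y, z in m, a list of three; "delta_rot": the turn, a rotation vector about the tool's x, y, z in degrees, a list of three; "claw": the finger opening in m, from 0 to 0.0854. In form: {"travel": [[tx, ty, tz], ...], "delta_rot": [[rx, ry, rz], ...], "claw": [claw, ...]}. A call has 1 to 8 rows; each row is the pose to reach, as a shift and turn from the pose commanded when the call began, along the tool's axes at that moment; what a row does not reach only later rows make up. A row lasts 1/10 s, in which the tool goes at most 50 mm and 8.59 degrees, less where a joint would pass 70% of its speed; a pose out of reach is approached as far as the arm can. A call with a gripper value outside its range is refused whole. The fingers move at their own pace and stop on an object; "force" is the grip in N (left out, the last holds). Time passes only in rows, so rows that repeat a pose let the fingers close. It gives the time, the measured TCP pose, the force and the opening at its end, in the units of the state.
- readout.sense(): the state, without advancing time (a new reading comes with each control period).
- get_image(name): name is "scene" or "top" or "wrist"; returns the picture (384x512x3 uint8, blue, green, red); there is no depth.
- camera_model(name): a dict with "fovy" (degrees; the focal length in pixels is half the picture's height over the tangent of half this angle, whatever the lens; pixels are square), "cx", "cy" (the principal point, pixels), "world_from_camera" (4x4, takes a point from camera to world coordinates). Camera axes: x right, y down, z forward; pixel columns grow to the right and rows downward; lengths in m; the calibration is good to about 2 mm. A picture is of the moment at which its call begins: read the wrist's pose just before it. camera_model takes no time and is no camera call; for the wrist camera it gives the pose at the moment of the call.
- robot.finish_job(): hands the job in, once; it reports no verdict.
The state is a dict: "time": time; "joint_pos": joint angles; "qd": joint speeds; "joint_efforts": joint torques, N m; "ee_pos": TCP position; "tcp_rot": TCP orientation; "force": force on the tool from outside, world axes, zero at the start; "ft_torque": the same for the moment, N m; "width": finger opening in m.
Only numpy, scipy, OpenCV 4.12 (cv2) and the standard library are available. Lean on these libraries where they do the work, as an engineer would, in place of code of your own. Each camera call takes 0.05 s, during which the arm holds its last target. There are 200 camera calls.

## Working session

There is one attempt and no reset: what is moved stays moved. The work goes in short steps, Python scripts to look and compute and a tool call to move; the robot and the scene stay as the last step left them, time stands still between calls to the robot, and variables do not carry over. Pictures are saved under pics/ and viewed, about 8 in all and at most 12, crops included, and the job is handed in when it is done.

Besides the shell and the picture viewer there is one more tool, called after "Emit:" as name(argument=value, ...) on one line, values as JSON. jog_arm: Moves the arm, as the interface text tells. Its arguments: {"type":"object","properties":{"travel":{"type":"array","items":{"type":"array","items":{"type":"number"}}},"delta_rot":{"type":"array","items":{"type":"array","items":{"type":"number"}}},"claw":{"type":"array","items":{"type":"number"}},"force":{"type":"number"}},"required":["travel","delta_rot","claw"]}

```bash
mkdir -p pics
python3 - <<'E'
from cell import readout,get_image,camera_model
import cv2,numpy as np
s=readout.sense();print(s['time'],s['ee_pos'],np.round(s['tcp_rot'],3),s['width'])
a=get_image('scene');b=get_image('top')
cv2.imwrite('pics/scene0.png',a);cv2.imwrite('pics/top0.png',b)
for n in('scene','top'):
  m=camera_model(n);print(n,m['fovy'],m['cx'],m['cy'],np.round(m['world_from_camera'],3).tolist())
cv2.imwrite('pics/t.png',cv2.resize(b,(800,600)))
E
```

```text
0.0 [0.28035686 0.61338538 0.23024831] [[-0.91   0.416 -0.001]
 [ 0.416  0.91  -0.002]
 [-0.    -0.002 -1.   ]] 0.08560645599220179
scene 43.05941381231702 245.96953309215664 191.1771203722305 [[-0.568, 0.446, -0.692, 1.274], [0.823, 0.294, -0.486, 0.549], [-0.013, -0.845, -0.534, 0.646], [0.0, 0.0, 0.0, 1.0]]
top 47.488472648960865 257.7134370463541 189.4660562541136 [[-0.01, -0.993, 0.121, 0.464], [-1.0, 0.01, -0.002, 0.061], [0.0, -0.121, -0.993, 0.994], [0.0, 0.0, 0.0, 1.0]]
```

View pics/t.png

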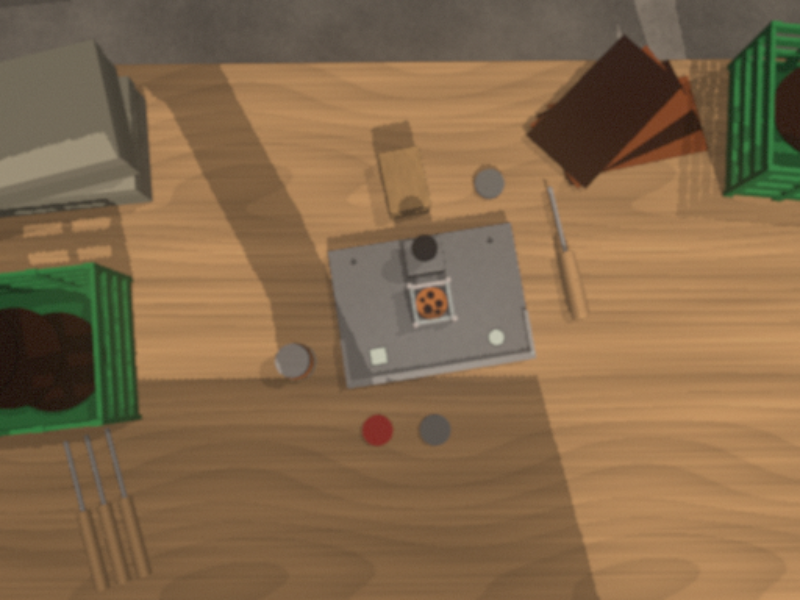

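View pics/scene0.png

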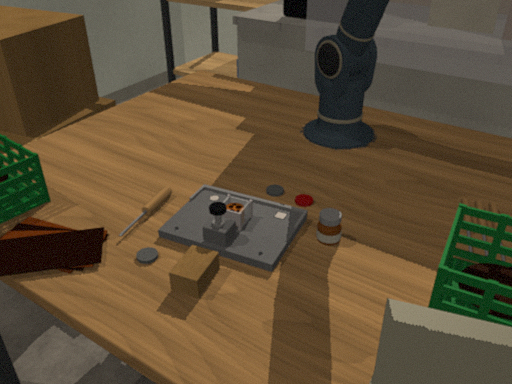

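The top view (800x600) shows the square window at (378,356), the round one at (497,337) on the feeder's -y side, the cap at (424,247) and the magazine at (432,302). The scene view agrees. Next I measure these.

```bash
cat > h.py <<'E'
import cv2,numpy as np
from cell import readout,get_image,camera_model
def ray(n,u,v,z,m=None):
    m=m or camera_model(n);T=m['world_from_camera'];f=192/np.tan(np.radians(m['fovy']/2))
    d=T[:3,:3]@[(u-m['cx'])/f,(v-m['cy'])/f,1];o=T[:3,3]
    return o+d*(z-o[2])/d[2]
def blobs(mask,x0,x1,y0,y1,mn=15):
    k=np.zeros_like(mask);k[y0:y1,x0:x1]=mask[y0:y1,x0:x1]
    n,l,st,c=cv2.connectedComponentsWithStats(k)
    return [(c[i],st[i,4]) for i in range(1,n) if st[i,4]>=mn]
E
python3 - <<'E'
from h import *
b=cv2.imread('pics/top0.png');g=b.min(2)
w=blobs((g>150).astype(np.uint8)*255,220,335,200,240)
W=[]
for c,a in w: p=ray('top',*c,.02);W.append(p);print('win',c,a,p)
k=blobs((b.max(2)<55).astype(np.uint8)*255,255,290,145,172)
for c,a in k: print('cap',c,a,ray('top',*c,.1))
h=cv2.cvtColor(b,cv2.COLOR_BGR2HSV);print(b[158,271],b[140:150,265:280].min())
A=W[0] if W[0][1]>W[1][1] else W[1];B=W[1] if A is W[0] else W[0]
y=(A-B)[:2];print('sep',np.linalg.norm(y));y/=np.linalg.norm(y);x=np.array([y[1],-y[0]])
lane=(A+B)[:2]/2;mag=lane+.06*x;print('yaw',np.arctan2(x[1],x[0]),'lane',lane,'mag',mag,'cap',mag+.07*x)
print('mag by pixel',ray('top',432/1.5625,302/1.5625,.055))
s=readout.sense();R=s['tcp_rot'];
E
```

```text
win [317.21538462 215.30769231] 65 [ 0.52346379 -0.0722913   0.02      ]
win [241.75903614 227.43373494] 83 [0.49818242 0.0962084  0.02      ]
[43 47 55] 60
sep 0.17038571921042292
yaw 0.14892719016449996 lane [0.51082311 0.01195855] mag [0.57015895 0.02086119] cap [0.63938411 0.0312476 ]
mag by pixel [0.56988631 0.01940972 0.055     ]
```

Emit:
jog_arm(travel=[[-0.57,-0.38,0.05],[-0.57,-0.38,0.05],[-0.57,-0.38,0.05],[-0.57,-0.38,0.05],[-0.57,-0.38,0.05],[-0.57,-0.38,0.05],[-0.57,-0.38,0.05],[-0.57,-0.38,0.05]], delta_rot=[[0,0,57],[0,0,57],[0,0,57],[0,0,57],[0,0,57],[0,0,57],[0,0,57],[0,0,57]], claw=[0,0,0,0,0,0,0,0])

```text
time: 0.9
ee_pos: [0.491, 0.2728, 0.2019]
tcp_rot: [[-0.145, 0.989, -0.0], [0.989, 0.145, -0.0], [-0.0, -0.0, -1.0]]
force: [-0.1, 0.4, 0.4]
width: 0.0001
```

```bash
cat >> h.py <<'E'
YAW=.149;MAG=np.array([.5702,.0209])
FX=np.array([np.cos(YAW),np.sin(YAW)]);FY=np.array([-FX[1],FX[0]])
from scipy.spatial.transform import Rotation as Ro
def fw(x,y,z): return np.r_[MAG+x*FX+y*FY,z]      # feeder -> world
def wf(p): d=np.asarray(p)[:2]-MAG; return np.array([d@FX,d@FY])
def go(x,y,z):
    s=readout.sense();R=np.array(s['tcp_rot']);p=np.array(s['ee_pos'])
    G=np.array([np.r_[FY,0],np.r_[FX,0],[0,0,-1]]).T
    print('t',s['time'],'p',p.round(4),'feeder',wf(p).round(4),'w',round(s['width'],4),'F',np.round(s['force'],1),'travel',(R.T@(fw(x,y,z)-p)).round(4),'rot',Ro.from_matrix(R.T@G).as_rotvec(degrees=True).round(1))
E
python3 -c "
from h import *
go(.07,0,.15)"
```

```text
t 0.9 p [0.491  0.2728 0.2019] feeder [-0.041   0.2609] w 0.0001 F [-0.1  0.4  0.4] travel [-0.2605  0.1118  0.0519] rot [-0.   0.  -0.2]
```

Emit:
jog_arm(travel=[[-0.26,0.112,0.03],[-0.26,0.112,0.03],[-0.26,0.112,0.03],[-0.26,0.112,0.03],[-0.26,0.112,0.03],[-0.26,0.112,0.03],[-0.26,0.112,0.03],[-0.26,0.112,0.03]], delta_rot=[[0,0,0],[0,0,0],[0,0,0],[0,0,0],[0,0,0],[0,0,0],[0,0,0],[0,0,0]], claw=[0,0,0,0,0,0,0,0])

```text
time: 1.7
ee_pos: [0.6391, 0.0332, 0.1714]
tcp_rot: [[-0.145, 0.989, -0.002], [0.989, 0.145, 0.0], [0.0, -0.002, -1.0]]
force: [0.6, 0.4, -0.0]
width: -0.0003
```

```bash
python3 -c "
from h import *
go(.07,0,.105)
m=camera_model('wrist');a=get_image('wrist');cv2.imwrite('pics/w1.png',a)
T=m['world_from_camera'];f=192/np.tan(np.radians(m['fovy']/2))
for n,q in dict(cap=(.07,0,.1),mag=(0,0,.062),wr=(-.06,-.085,.02),ws=(-.06,.085,.02)).items():
  c=np.linalg.inv(T)@np.r_[fw(*q),1];print(n,c[:2]/c[2]*f+[m['cx'],m['cy']])
"
```

```text
t 1.7 p [0.6391 0.0332 0.1714] feeder [0.0699 0.0019] w -0.0003 F [ 0.6  0.4 -0. ] travel [-0.0019  0.0002  0.0664] rot [-0.1 -0.  -0.2]
cap [255.29118245 208.20586326]
mag [172.49157338 191.95706892]
wr [132.81092124 255.66102699]
ws [108.31613548  86.13515932]
```

View pics/w1.png

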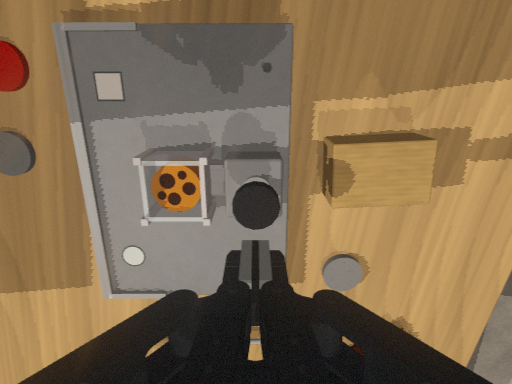

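The wrist view shows the cap at (256,204) and the windows at (133,256) round and (109,86) square. All are within about 4 px of prediction, so I press.

Emit:
jog_arm(travel=[[-0.001,0,0.04],[-0.001,0,0.066],[-0.001,0,0.072],[-0.001,0,0.08],[-0.001,0,0.086],[-0.001,0,0.092],[-0.001,0,0.096],[-0.001,0,0.097]], delta_rot=[[0,0,0],[0,0,0],[0,0,0],[0,0,0],[0,0,0],[0,0,0],[0,0,0],[0,0,0]], claw=[0,0,0,0,0,0,0,0])

```text
time: 2.55
ee_pos: [0.6386, 0.0352, 0.077]
tcp_rot: [[-0.149, 0.989, -0.002], [0.989, 0.149, 0.002], [0.003, -0.001, -1.0]]
force: [-5.9, 1.9, 8.7]
width: -0.0001
```

Emit:
jog_arm(travel=[[0,0,0.001],[0,0,0.002],[0,0,0.003],[0,0,0.003]], delta_rot=[[0,0,0],[0,0,0],[0,0,0],[0,0,0]], claw=[0,0,0,0])

```text
time: 2.95
ee_pos: [0.6387, 0.0352, 0.0751]
tcp_rot: [[-0.149, 0.989, -0.002], [0.989, 0.149, 0.003], [0.003, -0.001, -1.0]]
force: [-7.1, 2.2, 11.8]
width: 0.0002
```

Emit:
jog_arm(travel=[[0,0,0.002],[0,0,0.003],[0,0,0.003]], delta_rot=[[0,0,0],[0,0,0],[0,0,0]], claw=[0,0,0])

```text
time: 3.25
ee_pos: [0.6388, 0.0352, 0.0748]
tcp_rot: [[-0.149, 0.989, -0.001], [0.989, 0.149, 0.004], [0.004, -0.001, -1.0]]
force: [-12.5, 1.0, 27.7]
width: 0.0002
```

The plunger is on its stop: force rose from 12 to 28 N over 0.3 mm. Now I lift.

Emit:
jog_arm(travel=[[0,0,-0.01],[0,0,-0.02],[0,0,-0.03],[0,0,-0.06],[0,0,-0.1],[0,0,-0.12],[0,0,-0.12],[0,0,-0.12]], delta_rot=[[0,0,0],[0,0,0],[0,0,0],[0,0,0],[0,0,0],[0,0,0],[0,0,0],[0,0,0]], claw=[0.015,0.015,0.015,0.015,0.015,0.015,0.015,0.015])

```text
time: 4.05
ee_pos: [0.6393, 0.0331, 0.1893]
tcp_rot: [[-0.147, 0.989, -0.0], [0.989, 0.147, 0.0], [0.0, -0.0, -1.0]]
force: [-0.0, 0.6, 0.4]
width: 0.0146
```

```bash
python3 -c "
from h import *
m=camera_model('wrist');a=get_image('wrist');cv2.imwrite('pics/w2.png',a)
go(-.06,.05,.10)
h=cv2.cvtColor(a,cv2.COLOR_BGR2HSV)
k=((h[...,0]<20)&(h[...,1]>200)).astype(np.uint8)*255
for c,n in blobs(cv2.morphologyEx(k,cv2.MORPH_CLOSE,np.ones((9,9))),60,260,60,260): print(c,n,wf(ray('wrist',*c,.028,m)))
"
```

```text
t 4.1 p [0.6387 0.0331 0.1883] feeder [0.0695 0.0019] w 0.0149 F [-0.5 -0.6 -0.5] travel [ 0.0479 -0.1294  0.0885] rot [-0.1 -0.  -0.1]
[111.96575342 170.5890411 ] 146 [-0.07249807  0.00494329]
[183.00287908 179.39827255] 1042 [-0.00239798 -0.00428114]
```

View pics/w2.png

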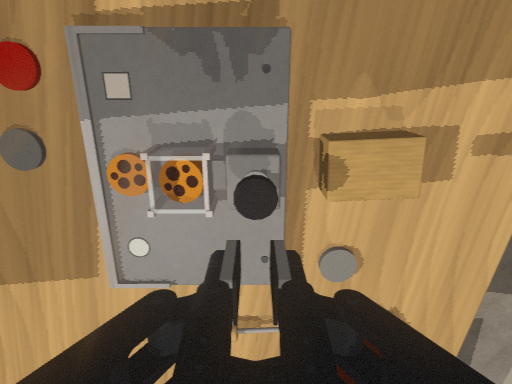

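The blank is on the deck at (128,174), with radius about 21 px and a magazine post hiding part of its edge. The plunger is back up.

```bash
python3 -c "
from h import *
print(wf(ray('wrist',128,174,.028)),wf(ray('wrist',139,247,.02)),wf(ray('wrist',107,174,.028)))
go(-.06,.05,.12)
"
```

```text
[-0.05748639  0.00171376] [-0.05957577 -0.0842087 ] [-0.07845245  0.0017306 ]
t 4.1 p [0.6387 0.0331 0.1883] feeder [0.0695 0.0019] w 0.0149 F [-0.5 -0.6 -0.5] travel [ 0.0479 -0.1295  0.0685] rot [-0.1 -0.  -0.1]
```

Emit:
jog_arm(travel=[[0.045,-0.127,0],[0.045,-0.127,0],[0.045,-0.127,0],[0.045,-0.127,0.04],[0.045,-0.127,0.08],[0.045,-0.127,0.12],[0.045,-0.127,0.13],[0.045,-0.127,0.13]], delta_rot=[[0,0,0],[0,0,0],[0,0,0],[0,0,0],[0,0,0],[0,0,0],[0,0,0],[0,0,0]], claw=[0.015,0.015,0.015,0.015,0.015,0.015,0.015,0.015])

```text
time: 4.9
ee_pos: [0.5056, 0.0584, 0.0573]
tcp_rot: [[-0.147, 0.989, -0.005], [0.989, 0.147, -0.001], [-0.001, -0.005, -1.0]]
force: [-0.9, -0.3, -1.3]
width: 0.0145
```

```bash
python3 -c "
from h import *
m=camera_model('wrist');a=get_image('wrist');cv2.imwrite('pics/w3.png',a)
go(-.0585,.047,.0235)
"
```

```text
t 4.95 p [0.5072 0.0586 0.0589] feeder [-0.0568  0.0466] w 0.0154 F [0.4 0.1 1.5] travel [ 0.0004 -0.0017  0.0354] rot [-0.1  0.  -0.1]
```

View pics/w3.png

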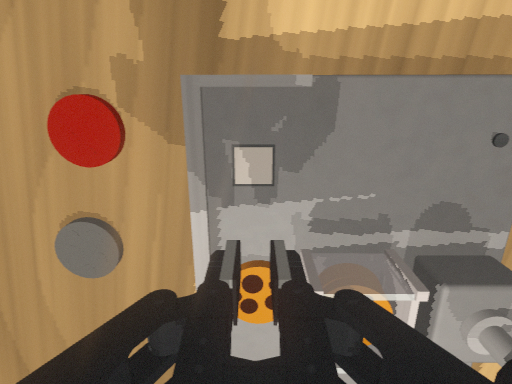

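The fingers fit between the lip and the magazine, but the knuckles could come close to the magazine. I'll turn the jaws 90° and push with the flat back of the shut finger.

```bash
python3 -c "
from h import *
print(np.round(readout.sense()['joint_pos'],2))"
```

```text
[-0.43  0.44  0.29  2.09 -0.21  0.64  0.15]
```

Emit:
jog_arm(travel=[[0.01,-0.002,-0.04],[0.01,-0.002,-0.04],[0.01,-0.002,-0.04],[0.01,-0.002,-0.04],[0.01,-0.002,-0.04],[0.01,-0.002,-0.04],[0.01,-0.002,-0.04],[0.01,-0.002,-0.04]], delta_rot=[[0,0,-8],[0,0,-16],[0,0,-24],[0,0,-32],[0,0,-40],[0,0,-48],[0,0,-56],[0,0,-64]], claw=[0,0,0,0,0,0,0,0])

```text
time: 5.75
ee_pos: [0.5054, 0.0683, 0.1015]
tcp_rot: [[-0.955, 0.297, 0.004], [0.297, 0.955, 0.0], [-0.004, 0.002, -1.0]]
force: [-0.4, -0.0, 0.1]
width: -0.0001
```

```bash
sed -i 's/np.array(\[np.r_\[FY,0\],np.r_\[FX,0\]/np.array([np.r_[-FX,0],np.r_[FY,0]/' h.py; python3 -c "
from h import *
print(np.round(readout.sense()['joint_pos'],2))
go(-.0580,.055,.0235)"
```

```text
[-0.25  0.36  0.04  2.05 -0.02  0.72  1.07]
t 5.75 p [0.5054 0.0683 0.1015] feeder [-0.057   0.0565] w -0.0001 F [-0.4 -0.   0.1] travel [ 0.0005 -0.0019  0.078 ] rot [  0.    0.2 -25.8]
```

Emit:
jog_arm(travel=[[0,-0.001,0],[0,-0.001,0],[0,-0.001,0.0],[0,-0.001,0.04],[0,-0.001,0.06],[0,-0.001,0.07],[0,-0.001,0.077],[0,-0.001,0.077]], delta_rot=[[0,0,-8],[0,0,-16],[0,0,-24],[0,0,-26],[0,0,-26],[0,0,-26],[0,0,-26],[0,0,-26]], claw=[0,0,0,0,0,0,0,0])

```text
time: 6.55
ee_pos: [0.5042, 0.0675, 0.0227]
tcp_rot: [[-0.989, -0.147, 0.001], [-0.147, 0.989, -0.0], [-0.001, -0.0, -1.0]]
force: [-1.0, 0.9, 0.2]
width: 0.0006
```

```bash
python3 -c "
from h import *
m=camera_model('wrist');a=get_image('wrist');cv2.imwrite('pics/w4.png',a)
go(-.058,-.040,.024)"
```

```text
t 6.6 p [0.5044 0.0676 0.023 ] feeder [-0.0581  0.0559] w -0.0003 F [ 0.4 -0.3  0.4] travel [-0.0003 -0.0959 -0.001 ] rot [-0.   0.1 -0.1]
```

View pics/w4.png

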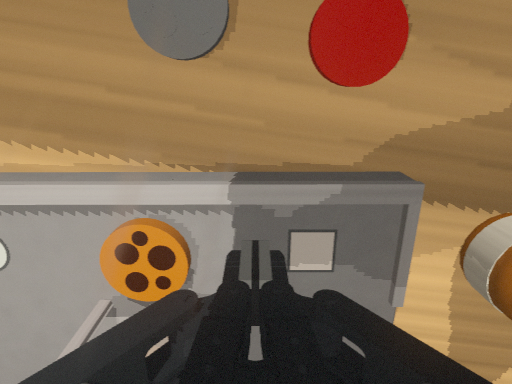

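The blank is at (145,259), clear of the shut fingertips at (255,240). The tips are about 8 mm in half-thickness. I push, stopping short of the window.

Emit:
jog_arm(travel=[[0,-0.015,0],[0,-0.025,0],[0,-0.037,0],[0,-0.05,0],[0,-0.063,0],[0,-0.076,0],[0,-0.086,0],[0,-0.09,0]], delta_rot=[[0,0,0],[0,0,0],[0,0,0],[0,0,0],[0,0,0],[0,0,0],[0,0,0],[0,0,0]], claw=[0,0,0,0,0,0,0,0])

```text
time: 7.4
ee_pos: [0.5169, -0.0232, 0.0221]
tcp_rot: [[-0.989, -0.145, -0.0], [-0.145, 0.989, -0.0], [0.0, -0.0, -1.0]]
force: [-0.5, -0.2, -0.4]
width: -0.0001
```

```bash
cat >> h.py <<'E'
def blank(n,a,m,x0,x1,y0,y1):
    h=cv2.cvtColor(a,cv2.COLOR_BGR2HSV)
    k=((h[...,0]<22)&(h[...,1]>190)&(h[...,2]>60)).astype(np.uint8)*255
    q=np.zeros_like(k);q[y0:y1,x0:x1]=k[y0:y1,x0:x1]
    cs,_=cv2.findContours(q,cv2.RETR_EXTERNAL,cv2.CHAIN_APPROX_NONE);c=max(cs,key=cv2.contourArea)
    (u,v),r=cv2.minEnclosingCircle(c);print(n,'blank px',u,v,r,'feeder',wf(ray(n,u,v,.025,m)))
E
python3 -c "
from h import *
m=camera_model('wrist');a=get_image('wrist');cv2.imwrite('pics/w5.png',a)
blank('wrist',a,m,60,240,170,330)
print(wf(ray('wrist',145,259,.025,m))-wf(m['world_from_camera'][:3,3]))
go(-.058,-.055,.023)"
```

```text
wrist blank px 197.5 258.5 43.64067840576172 feeder [-0.05975907 -0.06484172]
[ 0.08213813 -0.05565972]
t 7.45 p [ 0.5169 -0.0233  0.0221] feeder [-0.0592 -0.0358] w 0.0001 F [0.1 0.3 0.5] travel [-0.0013 -0.0192 -0.0009] rot [-0.  -0.  -0.2]
```

View pics/w5.png

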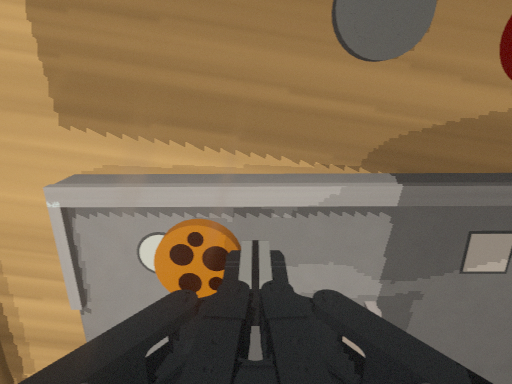

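The blank is at feeder (-60,-65) mm, in contact and on line, with the window partly visible at (150,252). Another 20 mm is needed.

Emit:
jog_arm(travel=[[0,-0.005,0],[0,-0.011,0],[0,-0.016,0],[0,-0.019,0],[0,-0.02,0],[0,-0.02,0]], delta_rot=[[0,0,0],[0,0,0],[0,0,0],[0,0,0],[0,0,0],[0,0,0]], claw=[0,0,0,0,0,0])

```text
time: 8.05
ee_pos: [0.5197, -0.0414, 0.0222]
tcp_rot: [[-0.989, -0.146, 0.0], [-0.146, 0.989, 0.0], [-0.0, 0.0, -1.0]]
force: [-0.8, 0.4, -0.3]
width: -0.0001
```

Emit:
jog_arm(travel=[[0,0.008,0],[0,0.02,0],[0,0.02,-0.03],[0,0.02,-0.07],[0,0.04,-0.12],[0,0.06,-0.16],[0,0.06,-0.16],[0,0.06,-0.16]], delta_rot=[[0,0,0],[0,0,0],[0,0,0],[0,0,0],[0,0,0],[0,0,0],[0,0,0],[0,0,0]], claw=[0,0,0,0,0,0,0,0])

```text
time: 8.85
ee_pos: [0.511, 0.0198, 0.1832]
tcp_rot: [[-0.989, -0.15, 0.002], [-0.15, 0.989, 0.0], [-0.002, 0.0, -1.0]]
force: [-0.3, 0.2, -0.0]
width: 0.0002
```

```bash
python3 -c "
from h import *
m=camera_model('wrist');a=get_image('wrist');cv2.imwrite('pics/w6.png',a)
blank('wrist',a,m,60,250,170,330)
go(-.058,-.055,.023)"
```

```text
wrist blank px 165.5 180.0 20.155742645263672 feeder [-0.0524946  -0.08140179]
t 8.9 p [0.5101 0.0187 0.1817] feeder [-0.0597  0.0068] w 0.0002 F [ 1.  -0.5 -1.2] travel [-0.0019 -0.0618  0.1587] rot [ 0. -0. -0.]
```

View pics/w6.png

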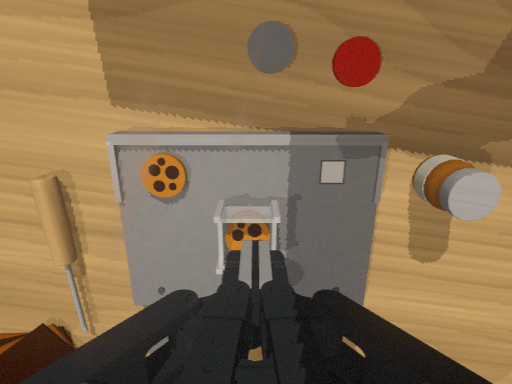

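```bash
python3 -c "
from h import *
m=camera_model('wrist');a=cv2.imread('pics/w6.png')
blank('wrist',a,m,135,195,146,203)
g=(a.min(2)>140).astype(np.uint8)*255
for c,n in blobs(g,312,352,155,190): print('sq',c,n,wf(ray('wrist',*c,.02,m)))
for c,n in blobs(g,135,195,146,203,1): print('white near blank',c,n)
b=get_image('top');cv2.imwrite('pics/top1.png',b);blank('top',b,camera_model('top'),300,336,195,232)
cv2.imwrite('pics/top1c.png',cv2.resize(b[130:270,200:360],None,fx=4,fy=4))
"
```

```text
wrist blank px 164.24081420898438 174.38975524902344 22.022523880004883 feeder [-0.06029009 -0.08260322]
sq [332.13766234 171.51688312] 385 [-0.0618353   0.08386072]Traceback (most recent call last):
  File "<string>", line 8, in <module>
    b=get_image('top');cv2.imwrite('pics/top1.png',b);blank('top',b,camera_model('top'),300,336,195,232)
                                                      ~~~~~^^^^^^^^^^^^^^^^^^^^^^^^^^^^^^^^^^^^^^^^^^^^^
  File "h.py", line 24, in blank
    cs,_=cv2.findContours(q,cv2.RETR_EXTERNAL,cv2.CHAIN_APPROX_NONE);c=max(cs,key=cv2.contourArea)
                                                                       ~~~^^^^^^^^^^^^^^^^^^^^^^^^
ValueError: max() iterable argument is empty
```

```bash
python3 -c "
from cell import robot
print(robot.finish_job())"
```

```text
the job is handed in; nothing more can be done
None
```

I pressed the plunger once onto its stop and one blank came out. I then pushed that blank along the deck with the shut fingertips until it covered the round window. After that I backed off, lifted clear and handed the job in at about 9 s.

- **Press:** the fingertip height at the stop was 74.8 mm, with the force rising to about 28 N. I saw no more blanks on the deck, and blanks were still visible in the magazine. The plunger looked up again in the picture after the press, but I did not measure its height.
- **Coverage:** the last wrist picture puts the blank's centre at feeder (-60, -83) mm, against the window at (-60, -85) mm. Measured relative to the square window it is at most about 4 mm off, and covering the rim allows 9.5 mm. No white showed around the blank.
- **Bystanders:** I touched neither the jar, the driver nor the carton. The jar and driver showed in the last picture; the carton did not.
- **Failed check:** a last cross-check from the top camera found no blank in its search area, and I did not look into why. The final position therefore rests on the wrist camera and on the fingertip position at the end of the push, which gives the same place (about -83 mm).

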